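# Turn a roller pump over by hand, then hold its clamp lever open

## Task

The roller pump on the bench needs new tubing. Turn its crank clockwise (seen from above) past the index pin and on through one full turn, until the crank's pointer is back at the pin; then let go of it and swing the spring-loaded clamp lever by its post away from the rotor, all the way to its stop. Finish while holding the lever there with the gripper (it springs shut if let go), with the pointer still at the pin, and leave the other things on the bench where they are.

Things in the scene. Friction and masses are not known exactly. Their poses are not given: they have to be found in the camera images.
- pump: Roller (peristaltic) pump lying flat, fixed to the bench: a grey box 160x240 mm, its top 50 mm above the bench. Origin on the bench under the box; own x points to the back, y to the rotor's end, z up. Own x, y in mm: rotor axis (0, 60), index pin (0, 116.5), lever pivot (60, -12), lever post when shut (-70, -12), at the stop (-39, -96), stop pin (13.5, -65.5; 8 thick, top at 66).
- rotor (a joint): Angle of the rotor and crank in rad, growing clockwise seen from above: 0 with the crank's pointer at the index pin (own +y of the pump), 6.28 when it is there again one full turn later. It starts 0.3 to 0.9 rad short of the pin (negative). It turns endlessly either way with light friction (1.5 N at the grip) and stays where it is left.
- rotor_axis (a point): Point on the rotor's upright axis at the height of the pump's top (50 mm above the bench). The rotor is a disc 86 mm across; with the crank bar on it, it reaches 86 mm above the bench (its hub 92 mm).
- crank_knob (a point): Centre of the top of the black upright crank grip: a cylinder 16 mm thick, from 89 to 135 mm above the bench, 35 mm from the rotor axis. It spins freely on its own pin, so it can be held fast while it is led round. The pointer is the thin nose of the crank bar beyond the grip, reaching 52 mm from the axis.
- index_pin (a point): Top of the steel index pin, 8 mm thick, 64 mm above the bench, 56.5 mm from the rotor axis.
- clamp (a joint): Angle of the clamp lever in rad: 0 shut, with its white shoe at the rotor, where its spring keeps it; it grows as the lever swings away from the rotor (counter-clockwise from above); 0.70 at the stop. The spring needs about 3 N at the post to start and 6 N at the stop, and shuts the lever when it is let go.
- lever_pivot (a point): Point on the upright pivot axis of the clamp lever, at the height of the pump's top.
- lever_post (a point): Centre of the top of the steel post at the free end of the clamp lever (a dark steel bar 14 mm wide, its top 63 mm above the bench): 12 mm thick, standing from 63 to 93 mm above the bench, 130 mm from the pivot.
- beaker_small: small empty glass beaker, 52 mm wide, 61 mm high, in front of the pump; origin at the centre of its underside
- petri_dish: flat closed petri dish, 61 mm wide, 15 mm high, to the right of the pump; origin at the centre of its underside
- tube_cap: loose screw cap, 21 mm wide, 16 mm high, behind the pump; origin at the centre of its underside
- sample_tube: capped sample tube lying down, 82 mm long, 21 mm thick, in front of the pump; origin at the centre of its underside
- tips: pipette tip box, 89x122x71 mm, to the left of the pump; origin at the centre of its underside
- pipette_1: hand pipette lying along the front edge, 52x262x28 mm; origin at the centre of its underside

How it is judged:
On the way, in this order (a step that is already met when the one before it is completed fails the run):
1. the crank has gone past the index pin and one full turn on, and its pointer is back at the pin (value of joint rotor between 6.03 and 6.53 rad), for 0.2 s.
2. the gripper holds the clamp lever open at its stop (value of joint clamp above 0.63 rad and contact force between the fingers and clamp above 3 N), for 0.5 s.
At the end, for the whole second after the job is handed in: The program ends while the gripper holds the clamp lever open: lever angle above 0.63 rad (stop at 0.70) and still, fingers pressing on it with more than 3 N; the rotor stands one full turn past the index pin, at 6.28 rad within 0.25 (all of step 1 and all of step 2 and velocity of joint clamp between -0.1 and 0.1 rad/s); the arm keeps its last pose, push and grip.
It fails at once if another thing on the bench is pushed more than 30 mm away (distance of any of beaker_small, petri_dish, tube_cap, sample_tube, tips, pipette_1 from where it was at the start of the episode above 0.03 m).
It also fails if it takes over 61 s, if anything falls off the work surface, if the arm or the gripper's body presses on something with over 40 N, if the wrist force passes 120 N, or if a joint passes its speed limit or range.

## Robot

A 6-joint arm with a two-finger parallel gripper is mounted at the origin on a cart in front of the work surface, level with it; the furniture and walls round the work are solid. World frame = base frame: x ahead of the robot, y to its left, z up, the work surface at z = 0. Lengths are in m, angles in rad, forces in N, time in s.
With the tool pointing down it reaches from about 0.225 to 0.875 m from the base axis. Payload 3.4 kg.
Tool frame: the origin (TCP) lies at the very end of the fingers, on their centre line; the grasp point (between the pads) lies 19 mm behind it; x points along the fingers, z is the direction in which the jaws open and shut, and the axes are right-handed (so a half turn about x gives the same grasp; the last joint's range is limited). The gripper opens to 85 mm and grips with 20 to 120 N. Pads are 22 mm wide; open, the fingers measure 114 mm over their backs; the gripper's body (76 mm by 85 mm) begins 54 mm behind the grasp point. The pads swing forward as they close: fully open they stand 13 mm farther back than shut.
Start: joints at [1.172, 0.276, 1.505, -0, 1.361, -0.121], TCP at [0.158, 0.553, 0.231] pointing down, gripper open.
Joint ranges: [-2.89, 2.89], [-0.75, 2.08], [0.22, 2.7], [-1.18, 4.32], [0.11, 2.71], [-2.7, 2.7]. Speed limits (rad/s): [2.57, 2.57, 3.14, 3.14, 3.14, 3.14].

## Interface

Orientations are given as a unit quaternion [w, x, y, z].
In Python, from rig import manip, viewer, finder gives the robot as it stands.
- The arm moves only by the tool move_arm, never from a script. Its argument "rows" is a list of rows, each a list of 3 entries, a list of its own where there are three numbers: the shift along the tool's x, y, z in mm, then the turn about the tool's x in rad, then the finger opening in mm, from 0 to 85.4. A call has 1 to 8 rows; each row is the pose to reach, as a shift and turn from the pose measured when the call began, along the tool's axes at that moment; what a row does not reach only later rows make up. A row lasts 1/12 s, in which the tool goes at most 41.7 mm and 7.16 degrees, less where a joint would pass 70% of its speed; a pose out of reach is approached as far as the arm can. A call with a gripper value outside its range is refused whole. The fingers move at their own pace and stop on an object; "force" is the grip in N (left out, the last holds). Time passes only in rows, so rows that repeat a pose let the fingers close. It gives the time, the measured TCP pose, the force and the opening at its end, in the units of the state.
- manip.get_state(): the state, without advancing time (a new reading comes with each control period).
- viewer.get_image(name): name is "scene" or "side" or "wrist"; returns the picture (384x512x3 uint8, red, green, blue); there is no depth.
- viewer.get_calibration(name): a dict with "mtx" (3x3 intrinsics, pixels), "R" (3x3) and "t" (3): a world point X has camera coordinates R X + t. Camera axes: x right, y down, z forward; pixel columns grow to the right and rows downward; lengths in m; the calibration is good to about 2 mm. A picture is of the moment at which its call begins: read the wrist's pose just before it. get_calibration takes no time and is no camera call; for the wrist camera it gives the pose at the moment of the call.
- manip.sign_off(): hands the job in, once; it reports no verdict.
Trained networks look in the newest picture that a camera, given by its name, has taken for a name from the list of things; names that differ only in an ending like _2 or _b are one class to them, and where a whole thing is asked for, a point or a joint stands for the part that bears it (a point fixed in the world has none). Each returns a list of dicts, best first, with "score" (0 to 1); they miss things now and then, are a little off and sometimes report something else, mostly with a low value. They report only what shows in the picture. A call takes as long as a camera call.
- finder.look_for(target, camera): "centre" ([column, row] in pixels, amid what is visible of it).
- finder.trace(target, camera): "mask" (384x512 bool, what is visible of it) and "centre" ([column, row] in pixels, amid what is visible of it).
The state is a dict: "clock": time; "qpos": joint angles; "qd": joint speeds; "effort": joint torques, N m; "position": TCP position; "ee_rot": TCP orientation; "contact_force": force on the tool from outside, world axes, zero at the start; "moment": the same for the moment, N m; "width": finger opening in m.
Only numpy, scipy, OpenCV 4.12 (cv2) and the standard library are available. Lean on these libraries where they do the work, as an engineer would, in place of code of your own. Each camera call takes 0.05 s, during which the arm holds its last target.

## Working session

There is one attempt and no reset: what is moved stays moved. The work goes in short steps, Python scripts to look and compute and a tool call to move; the robot and the scene stay as the last step left them, time stands still between calls to the robot, and variables do not carry over. Pictures are saved under pics/ and viewed, and the job is handed in when it is done.

Besides the shell and the picture viewer there is one more tool, called as a command line: name --argument value ..., lists and objects as JSON in quotes. move_arm: Moves the arm, as the interface text tells. Its arguments: {"type":"object","properties":{"rows":{"type":"array"},"force":{"type":"number"}},"required":["rows"]}

```bash
ls; mkdir -p pics; python3 - <<'E'
from rig import manip, viewer, finder
import cv2,numpy as np
print(manip.get_state())
for n in ["scene","side","wrist"]:
    im=viewer.get_image(n); cv2.imwrite(f"pics/a_{n}.png",im[:,:,::-1])
    c=viewer.get_calibration(n); print(n,np.round(c["mtx"],1).tolist(),np.round(c["R"],3).tolist(),np.round(c["t"],3))
    for k in ["crank_knob","index_pin","lever_post","lever_pivot","rotor_axis","pump"]:
        print(k,[(np.round(d["centre"],1).tolist(),round(d["score"],2)) for d in finder.look_for(k,n)[:2]])
E
```

```text
pics
{'clock': 0.0, 'qpos': array([ 1.17199348e+00,  2.76581347e-01,  1.50618943e+00,  8.04614172e-06,
        1.36070301e+00, -1.20960907e-01]), 'qd': array([-0.00062737, -0.00063648, -0.00043528, -0.00030302, -0.00199469,
       -0.00052047]), 'effort': array([ 2.23410420e-04, -4.16808558e+01, -2.45795202e+01, -1.37092547e-04,
        1.14669045e-02,  7.90141115e-06]), 'position': array([0.15747355, 0.55243475, 0.23042508]), 'ee_rot': array([ 0.56384365, -0.42627629,  0.56499712,  0.42561381]), 'contact_force': array([ 0.26751901,  0.55988325, -0.30415825]), 'moment': array([-0.05603821,  0.01067648,  0.00650341]), 'width': 0.08560426852153395}
scene [[409.3, 0.0, 258.7], [0.0, 409.3, 190.1], [0.0, 0.0, 1.0]] [[-0.881, -0.474, 0.009], [-0.371, 0.678, -0.634], [0.294, -0.562, -0.773]] [0.396 0.321 0.835]
crank_knob [([227.1, 203.1], 0.67)]
index_pin [([229.6, 193.7], 0.83)]
lever_post [([235.5, 183.3], 0.96)]
lever_pivot [([230.6, 196.8], 0.85)]
rotor_axis [([234.0, 196.6], 0.61)]
pump [([229.7, 195.0], 0.56)]
side [[471.1, 0.0, 253.4], [0.0, 471.1, 188.6], [0.0, 0.0, 1.0]] [[0.138, -0.99, -0.011], [-0.86, -0.114, -0.498], [0.492, 0.078, -0.867]] [-0.157  0.491  1.169]
crank_knob [([266.4, 179.1], 0.73), ([235.2, 179.2], 0.44)]
index_pin [([269.1, 184.5], 0.68)]
lever_post [([270.2, 178.7], 0.9)]
lever_pivot [([270.4, 183.6], 0.64)]
rotor_axis [([268.5, 182.6], 0.77), ([247.9, 177.7], 0.68)]
pump [([266.0, 185.2], 0.61)]
wrist [[288.2, 0.0, 256.9], [0.0, 288.2, 194.9], [0.0, 0.0, 1.0]] [[0.273, 0.962, -0.001], [0.91, -0.259, 0.323], [0.31, -0.089, -0.946]] [-0.574 -0.042  0.381]
crank_knob []
index_pin []
lever_post []
lever_pivot []
rotor_axis []
pump []
```

View pics/a_scene.png

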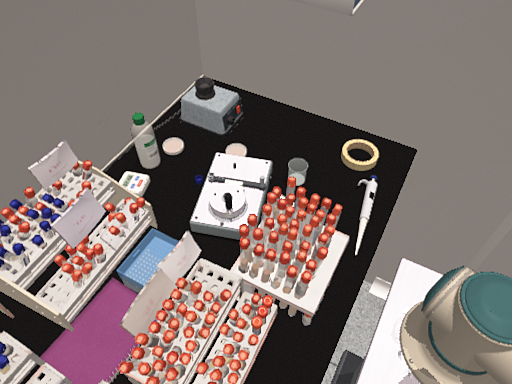

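View pics/a_side.png

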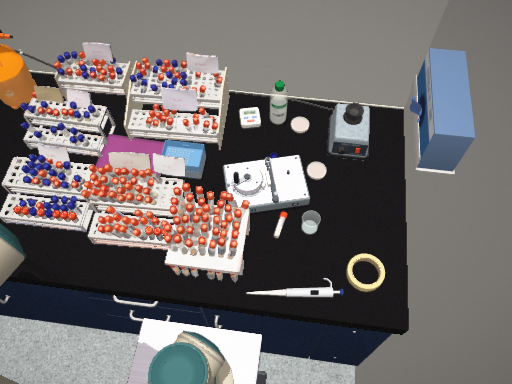

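View pics/a_wrist.png

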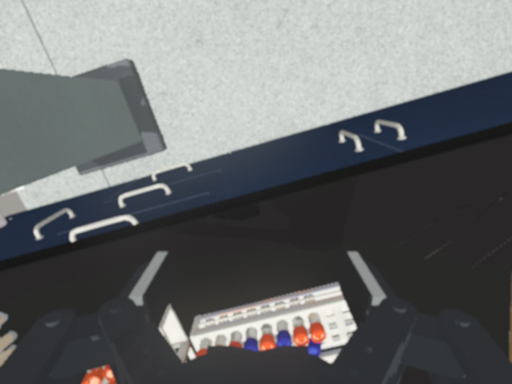

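```bash
python3 - <<'E'
import cv2
a=cv2.imread("pics/a_scene.png")[140:250,180:320]; cv2.imwrite("pics/b1.png",cv2.resize(a,None,fx=5.5,fy=5.5,interpolation=cv2.INTER_CUBIC))
a=cv2.imread("pics/a_side.png")[140:250,210:330]; cv2.imwrite("pics/b2.png",cv2.resize(a,None,fx=5.4,fy=5.4,interpolation=cv2.INTER_CUBIC))
E
```

```text
(no output)
```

View pics/b1.png

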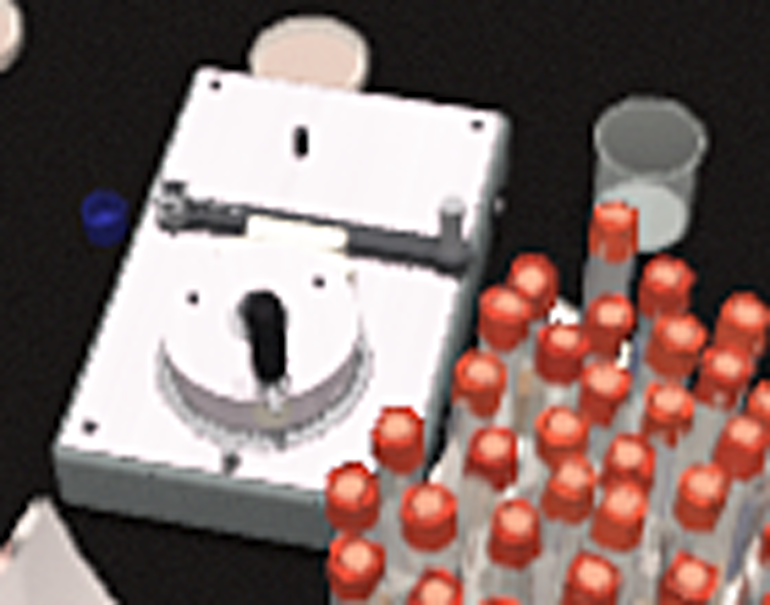

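View pics/b2.png

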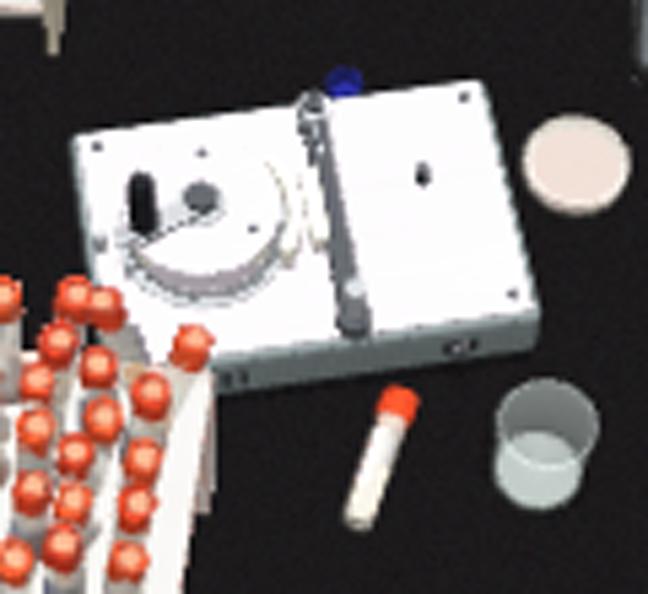

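```bash
cat > h.py <<'E'
import numpy as np,cv2
from scipy.optimize import least_squares
from rig import manip, viewer, finder
def proj(n,X,c=None):
    c=c or viewer.get_calibration(n)
    p=c["mtx"]@(c["R"]@np.asarray(X)+c["t"]); return p[:2]/p[2]
def own(p,v): # p=(x,y,th)
    c,s=np.cos(p[2]),np.sin(p[2]); x,y=v[0]/1e3,v[1]/1e3
    return np.array([p[0]+c*x-s*y,p[1]+s*x+c*y,v[2]/1e3])
E
python3 - <<'E'
from h import *
S=[((75,140),(80,120,50)),((485,83),(80,-120,50)),((538,312),(-80,-120,50)),((423,168),(13.5,-65.5,66)),((200,188),(0,60,92)),((99,239),(0,116.5,64)),((353,285),(-70,-12,93))]
C=[((205,68),(80,-120,50)),((510,115),(-80,-120,50)),((58,450),(80,120,50)),((302,130),(13.5,-65.5,66)),((453,205),(-70,-12,93)),((232,457),(0,116.5,64))]
S=[("side",(210+a/5.4,140+b/5.4),v) for (a,b),v in S]; C=[("scene",(180+a/5.5,140+b/5.5),v) for (a,b),v in C]
cal={n:viewer.get_calibration(n) for n in ["scene","side"]}
f=lambda p:np.concatenate([proj(n,own(p,v),cal[n])-u for n,u,v in S+C])
r=least_squares(f,[0.5,0,0],loss="soft_l1"); print(r.x); print(np.round(r.fun.reshape(-1,2),1).tolist() if r.fun.size else 0)
p=r.x
K=[("side",(210+143/5.4,140+181/5.4)),("scene",(180+262/5.5,140+298/5.5))]
g=lambda q:np.concatenate([proj(n,own(p,(35*np.sin(q[0]),35*np.cos(q[0]),135)),cal[n])-u for n,u in K])
for q0 in(-1,0,1):
    k=least_squares(g,[q0]); print(k.x,np.round(k.fun,1))
np.save("pump.npy",p)
for n,v in dict(axis=(0,60,50),pin=(0,116.5,64),pivot=(60,-12,50),post=(-70,-12,93),open=(-39,-96,93)).items(): print(n,np.round(own(p,v),3))
E
```

```text
[ 0.58276065 -0.1162173   0.30076664]
[[-1.2, -1.2], [0.1, -1.7], [1.8, 0.9], [-1.3, 0.4], [-1.2, 2.1], [-1.3, 0.4], [-0.6, 1.1], [-1.5, -2.4], [0.8, -2.5], [-0.9, -1.1], [-0.2, 0.2], [0.3, -0.3], [0.4, -1.5]]
[-0.05163772] [ 17.9  -5.3   2.6 -18.6]
[-0.05163772] [ 17.9  -5.3   2.6 -18.6]
[-0.05163772] [ 17.9  -5.3   2.6 -18.6]
axis [ 0.565 -0.059  0.05 ]
pin [ 0.548 -0.005  0.064]
pivot [ 0.644 -0.11   0.05 ]
post [ 0.519 -0.148  0.093]
open [ 0.574 -0.219  0.093]
```

```bash
python3 - <<'E'
from h import *
p=np.load("pump.npy")
cal={n:viewer.get_calibration(n) for n in ["scene","side"]}
K=[("side",(210+143/5.4,140+181/5.4)),("scene",(180+262/5.5,140+298/5.5))]
k=lambda q:own(p,(35*np.sin(q),60+35*np.cos(q),135))
g=lambda q:np.concatenate([proj(n,k(q[0]),cal[n])-u for n,u in K])
r=least_squares(g,[-.5]); print(r.x,np.round(r.fun,1),k(r.x[0]))
# free triangulation
f=lambda X:np.concatenate([proj(n,X,cal[n])-u for n,u in K]); print(least_squares(f,[.5,0,.1]).x)
from rig import manip
print(manip.get_state()["clock"])
for n in ["scene","side"]:
    c=cal[n];print(n,-c["R"].T@c["t"])
E
```

```text
[-0.32988121] [-2.1  0.5  0.6  1.3] [ 0.54434711 -0.03064312  0.135     ]
[ 0.54912676 -0.03573203  0.1312568 ]
1.05
scene [0.22226565 0.43930449 0.8449909 ]
side [-0.1314126  -0.19086631  1.25633407]
```

```bash
cat >> h.py <<'E'
from scipy.spatial.transform import Rotation as Ro
def tool():
    s=manip.get_state(); q=s["ee_rot"]; return s,Ro.from_quat([q[1],q[2],q[3],q[0]]).as_matrix()
def shift(X):
    s,R=tool(); return np.round(R.T@(np.asarray(X)-s["position"])*1e3,1)
E
python3 - <<'E'
from h import *
s,R=tool(); print(np.round(R,3)); c=viewer.get_calibration("wrist"); print("wcam",-c["R"].T@c["t"])
p=np.load("pump.npy")
print(shift([.53,-.03,.27]))
cal={n:viewer.get_calibration(n) for n in ["scene","side"]}
for a,b in [((192,335),(613,215)),((192,335),(530,275)),((105,295),(530,275)),((75,285),(505,295))]:
    K=[("side",(210+a[0]/5.4,140+a[1]/5.4)),("scene",(180+b[0]/5.5,140+b[1]/5.5))]
    f=lambda X:np.concatenate([proj(n,X,cal[n])-u for n,u in K]); r=least_squares(f,[.5,0,.1]);print(np.round(r.x,3),np.round(r.fun,1))
    # own
    d=r.x[:2]-p[:2];c,s_=np.cos(p[2]),np.sin(p[2]);print("own",c*d[0]+s_*d[1],-s_*d[0]+c*d[1])
E
```

```text
[[ 0.    -0.962  0.274]
 [ 0.     0.274  0.962]
 [-1.    -0.     0.   ]]
wcam [0.07734742 0.57536011 0.37392446]
[ -38.7 -517.9 -458.6]
[ 0.42  -0.082  0.209] [-0.2  0.5 -0.3 -0.3]
own -0.14520289087387867 0.08081957416846332
[ 0.449 -0.077  0.159] [ 0.1 -0.4  0.2  0.3]
own -0.11629277349357328 0.07677844932897804
[ 0.433 -0.039  0.212] [-0.2  0.7 -0.4 -0.4]
own -0.11961810206214164 0.11829213128751337
[ 0.436 -0.024  0.214] [-0.2  0.6 -0.3 -0.3]
own -0.11275325914745982 0.13133194263955544
```

move_arm --rows '[[[-20,-22,-19],0.107,85],[[-30,-43,-38],0.214,85],[[-39,-65,-57],0.321,85],[[-39,-86,-76],0.428,85],[[-39,-108,-95],0.535,85],[[-39,-130,-115],0.642,85],[[-39,-151,-134],0.749,85],[[-39,-173,-153],0.856,85]]'

```text
clock: 1.72
position: [0.2825, 0.3572, 0.2705]
ee_rot: [0.691, -0.151, 0.691, 0.152]
contact_force: [0.4, 0.5, 0.9]
width: 0.0848
```

```bash
python3 - <<'E'
from h import *
s,R=tool(); print(s["position"],s["qpos"],s["clock"],shift([.53,-.03,.27]),np.arctan2(R[1,1],R[0,1])-.3008)
E
```

```text
[0.28247097 0.35715681 0.27051778] [7.48582302e-01 7.11097857e-02 1.66751066e+00 6.28490280e-05
 1.40242351e+00 3.16515685e-01] 1.7167 [ 4.000e-01 -4.552e+02  6.270e+01] 1.7020524859261899
```

move_arm --rows '[[[0,-30,4],0.11,85],[[0,-60,8],0.22,85],[[0,-90,12],0.33,85],[[0,-120,16],0.44,85],[[0,-150,20],0.55,85],[[0,-180,24],0.66,85],[[0,-210,28],0.77,85],[[0,-240,32],0.88,85]]'

```text
clock: 2.38
position: [0.4125, 0.1512, 0.2707]
ee_rot: [0.689, 0.159, 0.689, -0.159]
contact_force: [-0.8, 0.8, -0.2]
width: 0.085
```

```bash
python3 - <<'E'
from h import *
s,R=tool(); print(s["position"],s["qpos"],s["clock"],shift([.53,-.04,.27]),np.arctan2(R[1,1],R[0,1])-.3008)
E
```

```text
[0.41254759 0.15124737 0.27069541] [1.92389119e-01 4.54639319e-02 1.69504130e+00 4.89827235e-04
 1.40002462e+00 6.45752142e-01] 2.3833 [   0.7 -120.5  189.4] 0.8165506029840761
```

move_arm --rows '[[[0,-15,24],0.11,85],[[0,-30,48],0.22,85],[[0,-45,72],0.33,85],[[0,-60,95],0.44,85],[[0,-75,119],0.55,85],[[0,-90,143],0.66,85],[[0,-105,166],0.77,85],[[0,-120,189],0.817,85]]'

```text
clock: 3.05
position: [0.5305, -0.0408, 0.2708]
ee_rot: [0.568, 0.421, 0.568, -0.42]
contact_force: [-0.2, 0.6, -0.4]
width: 0.0849
```

```bash
python3 - <<'E'
from h import *
s,R=tool(); print(s["position"],s["qpos"],s["clock"],np.arctan2(R[1,1],R[0,1])-.3008)
c=viewer.get_calibration("wrist"); im=viewer.get_image("wrist"); cv2.imwrite("pics/c0.png",im[:,:,::-1])
for k in ["crank_knob","index_pin","lever_post","lever_pivot","rotor_axis","pump"]:
        print(k,[(np.round(d["centre"],1).tolist(),round(d["score"],2)) for d in finder.look_for(k,"wrist")[:2]])
p=np.load("pump.npy")
v=im[:,:,::-1].copy()
for w in [(80,120,50),(80,-120,50),(-80,-120,50),(-80,120,50),(0,60,92),(0,116.5,64),(-70,-12,93),(13.5,-65.5,66),(35*np.sin(-.33),60+35*np.cos(-.33),135)]:
    u=proj("wrist",own(p,w),c); print(w,np.round(u,1))
    if np.all(np.abs(u)<2000): cv2.circle(v,tuple(int(z) for z in u),3,(0,255,0),-1)
cv2.imwrite("pics/c1.png",cv2.resize(v,(768,576)))
cv2.imwrite("pics/c0b.png",cv2.resize(im[:,:,::-1],(768,576),interpolation=cv2.INTER_CUBIC))
E
```

```text
[ 0.53046569 -0.04078509  0.27079477] [-2.08237144e-01  1.89893895e-01  1.52412428e+00  1.00375065e-03
  1.42644573e+00  1.06685024e+00] 3.05 -0.00523512165534179
crank_knob [([254.9, 160.9], 0.57)]
index_pin [([324.3, 133.1], 0.8)]
lever_post [([339.2, 139.3], 0.58)]
lever_pivot [([322.5, 134.4], 0.86), ([445.9, 111.9], 0.73)]
rotor_axis [([324.6, 133.1], 0.59), ([253.1, 163.4], 0.37)]
pump [([324.4, 137.5], 0.81)]
(80, 120, 50) [228.2  74.2]
(80, -120, 50) [434.2  73.2]
(-80, -120, 50) [411.1 202.1]
(-80, 120, 50) [232.6 202.8]
(0, 60, 92) [281.  148.6]
(0, 116.5, 64) [232.4 144.9]
(-70, -12, 93) [340.1 207.1]
(13.5, -65.5, 66) [385.2 133.1]
(np.float64(-11.341505993820393), np.float64(93.11148202349355), 135) [250.7 167.7]
```

View pics/c1.png

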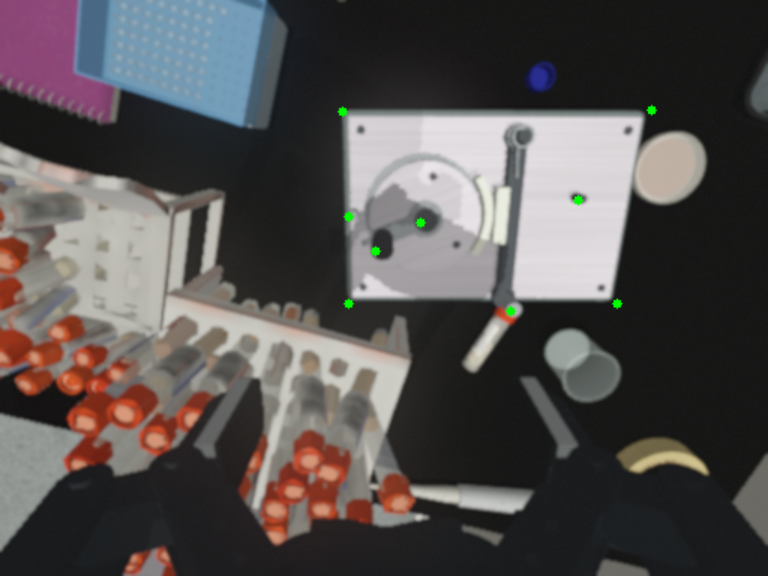

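View pics/c0b.png

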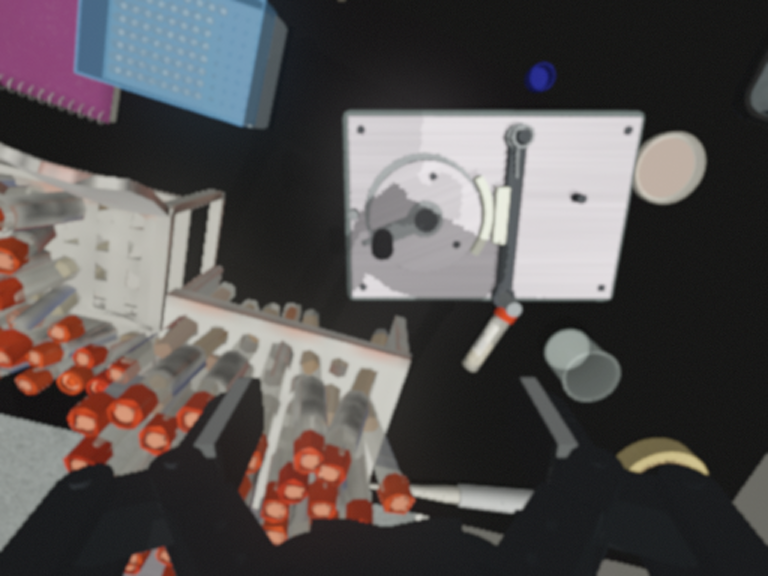

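```bash
python3 - <<'E'
from h import *
a=cv2.imread("pics/c0.png")
b=a[60:220,215:445]; cv2.imwrite("pics/c2.png",cv2.resize(b,None,fx=3.4,fy=3.4,interpolation=cv2.INTER_CUBIC))
E
```

```text
(no output)
```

View pics/c2.png

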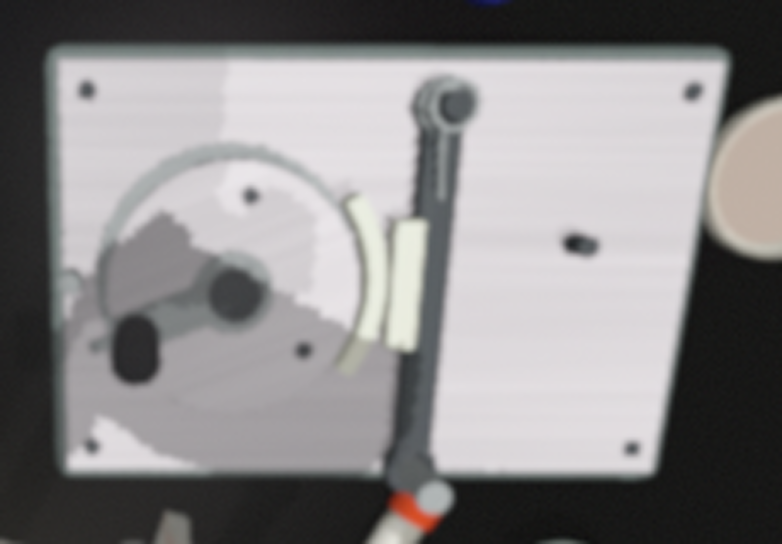

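```bash
python3 - <<'E'
from h import *
c=viewer.get_calibration("wrist")
W=[((50,48),(80,120,50)),((728,50),(80,-120,50)),((655,475),(-80,-120,50)),((65,473),(-80,120,50)),((588,246),(13.5,-65.5,66)),((435,497),(-70,-12,93)),((238,294),(0,60,92)),((70,275),(0,116.5,64))]
W=[((215+a/3.4,60+b/3.4),v) for (a,b),v in W]
f=lambda p:np.concatenate([proj("wrist",own(p,v),c)-u for u,v in W])
r=least_squares(f,[.58,-.116,.3],loss="soft_l1"); p=r.x; print(p,np.round(f(p).reshape(-1,2),1).tolist())
u=np.array([215+136/3.4,60+361/3.4])
k=lambda q:own(p,(35*np.sin(q),60+35*np.cos(q),135))
r=least_squares(lambda q:proj("wrist",k(q[0]),c)-u,[-.4]);print(r.x,r.fun,k(r.x[0]))
# free xy at z .135
r=least_squares(lambda q:proj("wrist",[q[0],q[1],.135],c)-u,[.5,0]);print(r.x)
np.save("pump2.npy",p)
X=r.x; print(shift([X[0],X[1],.17]))
E
```

```text
[ 0.58422978 -0.11560294  0.29600009] [[1.5, -2.6], [8.3, -1.8], [4.8, 2.2], [-0.2, 1.7], [-0.2, -0.0], [-1.1, -0.2], [-1.6, 0.2], [-1.0, 1.6]]
[-0.37739557] [-1.21092131  0.48607489] [ 0.54490045 -0.03085249  0.135     ]
[ 0.54572595 -0.03184962]
[100.8  17.6  -1.4]
```

```bash
python3 - <<'E'
from h import *
c=viewer.get_calibration("wrist")
W=[((588,246),(13.5,-65.5,66)),((435,497),(-70,-12,93)),((238,294),(0,60,92)),((70,275),(0,116.5,64))]
W=[((215+a/3.4,60+b/3.4),v) for (a,b),v in W]
f=lambda p:np.concatenate([proj("wrist",own(p,v),c)-u for u,v in W])
r=least_squares(f,[.58,-.116,.3]); p=r.x; print(p,np.round(f(p).reshape(-1,2),1).tolist())
u=np.array([215+136/3.4,60+361/3.4])
k=lambda q:own(p,(35*np.sin(q),60+35*np.cos(q),135))
r=least_squares(lambda q:proj("wrist",k(q[0]),c)-u,[-.4]);print(r.x,r.fun,k(r.x[0]))
np.save("pump2.npy",p)
print(shift([*k(r.x[0])[:2],.165]))
E
```

```text
[ 0.58481836 -0.11673829  0.28822495] [[0.9, 0.2], [-0.5, -0.3], [-0.4, -0.5], [0.0, 0.7]]
[-0.38970653] [ 0.12551087 -0.05082843] [ 0.54581189 -0.03195278  0.135     ]
[105.8  17.6  -1.2]
```

move_arm --rows '[[[30,10,-1],0,60],[[60,17.6,-1.2],0,60],[[90,17.6,-1.2],0,60],[[115,17.6,-1.2],0,60],[[135,17.6,-1.2],0,60],[[155,17.6,-1.2],0,60],[[171,17.6,-1.2],0,60],[[171,17.6,-1.2],0,60]]'

```text
clock: 4.07
position: [0.5428, -0.0304, 0.097]
ee_rot: [0.568, 0.418, 0.572, -0.419]
contact_force: [-0.9, 0.6, -0.0]
width: 0.0601
```

```bash
python3 - <<'E'
from h import *
print(shift([.5458,-.0320,.099]))
im=viewer.get_image("wrist"); cv2.imwrite("pics/d0.png",cv2.resize(im[:,:,::-1],(768,576)))
E
```

```text
[-2.   2.4  2.5]
```

View pics/d0.png

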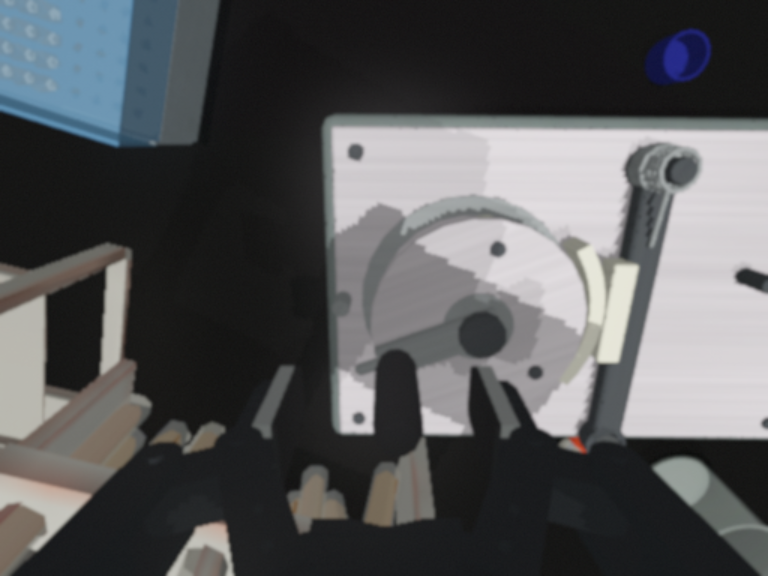

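move_arm --rows '[[[-2,2.4,-1],0,40],[[-2,2.4,-2.5],0,20],[[-2,2.4,-2.5],0,5],[[-2,2.4,-2.5],0,5],[[-2,2.4,-2.5],0,5],[[-2,2.4,-2.5],0,5]]' --force 40

```text
clock: 4.62
position: [0.5493, -0.0305, 0.103]
ee_rot: [0.572, 0.418, 0.568, -0.418]
contact_force: [3.1, -6.6, 0.8]
width: 0.0147
```

```bash
python3 - <<'E'
from h import *
p=np.load("pump2.npy"); s,R=tool()
c,s_=np.cos(p[2]),np.sin(p[2]); d=s["position"][:2]-p[:2]; print("own",c*d[0]+s_*d[1],-s_*d[0]+c*d[1],s["qpos"])
im=viewer.get_image("wrist"); cv2.imwrite("pics/d1.png",cv2.resize(im[:,:,::-1],(768,576)))
E
```

```text
own -0.00950681552513228 0.09276725369964277 [-0.18006857  0.33904967  1.75621158 -0.00325294  1.040224    1.08803575]
```

View pics/d1.png

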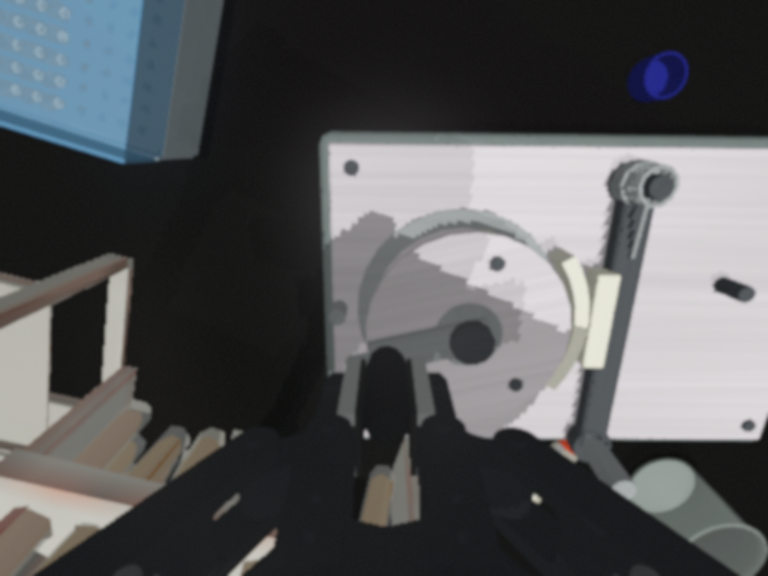

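```bash
cat > arc.py <<'E'
from h import *
import sys
def arc(C,th0,ths,psi,zt):
    s,R=tool(); out=[]
    for t in ths:
        # psi: world angle of own +x ; own (sin,cos)
        X=np.array([C[0],C[1]])+.035*np.array([np.cos(psi)*np.sin(t)-np.sin(psi)*np.cos(t),np.sin(psi)*np.sin(t)+np.cos(psi)*np.cos(t)])
        out.append(np.round(R.T@(np.array([*X,zt])-s["position"])*1e3,1).tolist())
    return out
def ang(C,psi):
    s,R=tool(); d=s["position"][:2]-C; return np.arctan2(np.cos(psi)*d[0]+np.sin(psi)*d[1],-np.sin(psi)*d[0]+np.cos(psi)*d[1]),np.hypot(*d)
E
python3 - <<'E'
from arc import *
p=np.load("pump2.npy"); C=own(p,(0,60,0))[:2]; print(C,ang(C,p[2]))
a,_=ang(C,p[2])
for r in arc(C,a,a+np.arange(1,9)*.25,p[2],.102): print(r)
s,R=tool();print(R.round(3))
E
```

```text
[ 0.56776331 -0.05921329] (np.float64(-0.2835117189188225), np.float64(0.03410215513855332))
[1.0, 8.4, -2.1]
[1.1, 17.1, -1.2]
[1.1, 25.2, 1.9]
[1.2, 32.4, 6.9]
[1.2, 38.1, 13.5]
[1.3, 42.0, 21.3]
[1.3, 43.9, 29.8]
[1.4, 43.6, 38.5]
[[ 0.005  0.954  0.3  ]
 [-0.004  0.3   -0.954]
 [-1.     0.004  0.005]]
```

move_arm --rows '[[[1,8.4,-2.1],0,5],[[1,17.1,-1.2],0,5],[[1,25.2,1.9],0,5],[[1,32.4,6.9],0,5],[[1,38.1,13.5],0,5],[[1,42,21.3],0,5],[[1,43.9,29.8],0,5],[[1,43.6,38.5],0,5]]'

```text
clock: 5.33
position: [0.6014, -0.0532, 0.103]
ee_rot: [0.571, 0.418, 0.569, -0.418]
contact_force: [-4.7, 2.9, 4.2]
width: 0.015
```

```bash
python3 - <<'E'
from arc import *
p=np.load("pump2.npy"); C=own(p,(0,60,0))[:2]; print(C,ang(C,p[2]))
a,_=ang(C,p[2])
for r in arc(C,a,a+np.arange(1,9)*.25,p[2],.102): print(r)
s,R=tool();print(s["width"],s["contact_force"])
im=viewer.get_image("wrist"); cv2.imwrite("pics/d2.png",cv2.resize(im[:,:,::-1],(768,576)))
E
```

```text
[ 0.56776331 -0.05921329] (np.float64(1.6810056613316295), np.float64(0.034135029572804475))
[1.0, -1.3, 8.6]
[1.1, -5.5, 16.2]
[1.1, -11.5, 22.6]
[1.1, -18.8, 27.3]
[1.0, -27.1, 30.0]
[1.0, -35.8, 30.6]
[1.0, -44.4, 29.1]
[1.0, -52.3, 25.4]
0.01498971692548568 [-4.65696874  2.93966338  4.15481199]
```

View pics/d2.png

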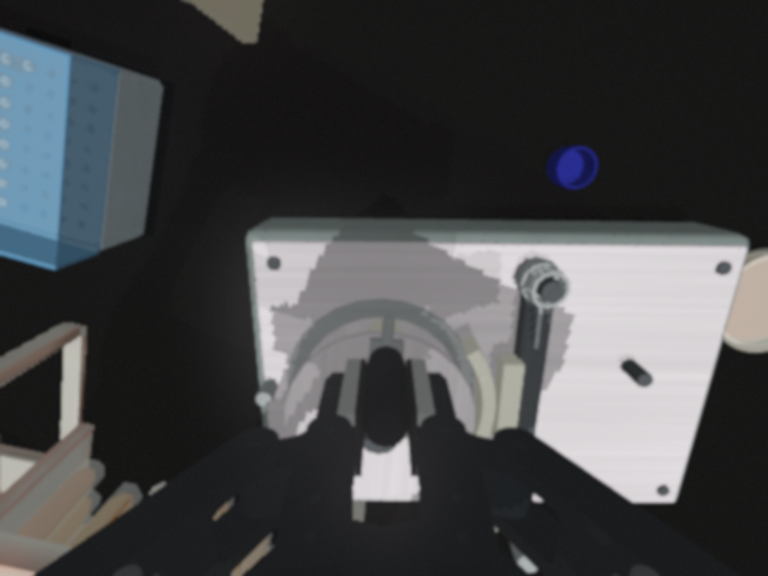

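The crank follows: pointer now at about own +x (pixel 388,330), knob still centred in the fingers. Small forces; I continue.

move_arm --rows '[[[0.5,-1.3,8.6],0,5],[[0.5,-5.5,16.2],0,5],[[0.5,-11.5,22.6],0,5],[[0.5,-18.8,27.3],0,5],[[0.5,-27.1,30],0,5],[[0.5,-35.8,30.6],0,5],[[0.5,-44.4,29.1],0,5],[[0.5,-52.3,25.4],0,5]]'

```text
clock: 6.05
position: [0.5606, -0.0955, 0.1031]
ee_rot: [0.573, 0.419, 0.567, -0.418]
contact_force: [3.0, 2.9, 1.2]
width: 0.015
```

```bash
python3 - <<'E'
from arc import *
p=np.load("pump2.npy"); C=own(p,(0,60,0))[:2]; print(C,ang(C,p[2]))
a,_=ang(C,p[2])
for r in arc(C,a,a+np.arange(1,9)*.25,p[2],.102): print(r)
s,R=tool();print(s["width"],s["contact_force"],s["qpos"][5])
im=viewer.get_image("wrist"); cv2.imwrite("pics/d3.png",cv2.resize(im[:,:,::-1],(768,576)))
im=viewer.get_image("scene"); cv2.imwrite("pics/d3s.png",cv2.resize(im[100:260,140:360,::-1],None,fx=3.4,fy=3.4))
E
```

```text
[ 0.56776331 -0.05921329] (np.float64(-2.6588506764100774), np.float64(0.03694334705614276))
[1.0, -6.2, -6.8]
[1.0, -11.8, -13.5]
[0.9, -15.5, -21.4]
[0.8, -17.3, -29.9]
[0.8, -16.8, -38.6]
[0.7, -14.2, -47.0]
[0.7, -9.6, -54.4]
[0.7, -3.4, -60.5]
0.01501850573586004 [3.04790865 2.85752101 1.17039147] 0.9788752168114099
```

View pics/d3.png

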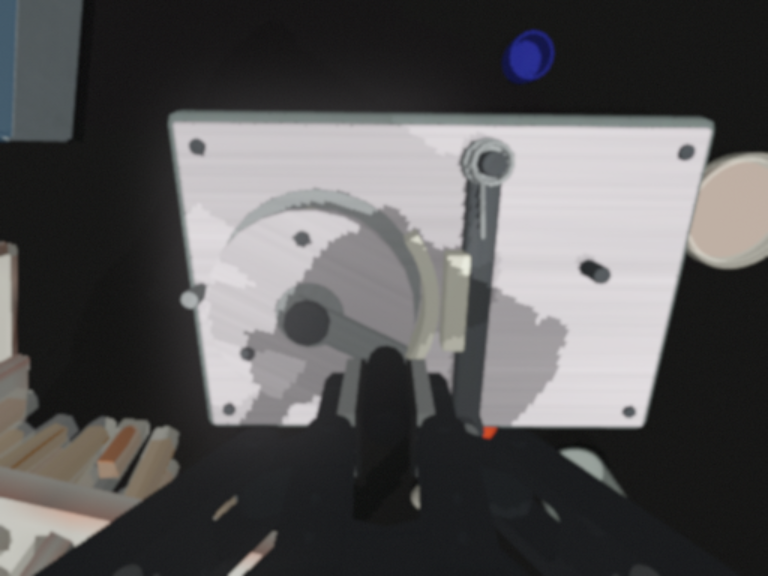

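View pics/d3s.png

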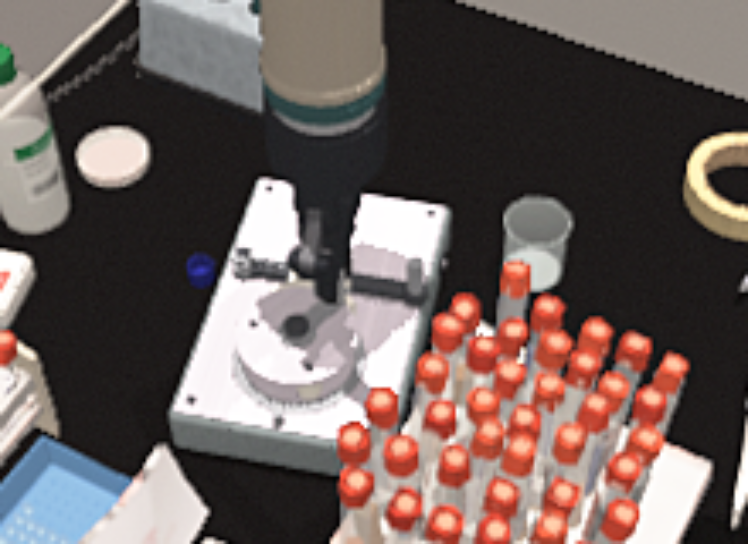

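move_arm --rows '[[[0.5,-6.2,-6.8],0,5],[[0.5,-11.8,-13.5],0,5],[[0.5,-15.5,-21.4],0,5],[[0.5,-17.3,-29.9],0,5],[[0.5,-16.8,-38.6],0,5],[[0.5,-14.2,-47],0,5],[[0.5,-9.6,-54.4],0,5],[[0.5,-3.4,-60.5],0,5]]'

```text
clock: 6.82
position: [0.539, -0.0395, 0.103]
ee_rot: [0.574, 0.417, 0.566, -0.419]
contact_force: [6.6, -9.7, -1.1]
width: 0.0148
```

```bash
python3 - <<'E'
from arc import *
p=np.load("pump2.npy"); C=own(p,(0,60,0))[:2]; print(C,ang(C,p[2]))
a,_=ang(C,p[2])
s,R=tool()
P=np.array([[.5493,-.0305],[.6014,-.0532],[.5606,-.0955],s["position"][:2]])
r=least_squares(lambda c:np.hypot(*(P-c[:2]).T)-.035,[*C]); print(r.x,r.fun*1e3)
for r in arc(C,a,a+(-a)*np.array([.33,.67,1]),p[2],.102): print(r)
print(s["width"],s["contact_force"],s["qpos"][5])
im=viewer.get_image("wrist"); cv2.imwrite("pics/d4.png",cv2.resize(im[:,:,::-1],(768,576)))
E
```

```text
[ 0.56776331 -0.05921329] (np.float64(-0.6811255004021206), np.float64(0.0348633373855842))
[ 0.56698626 -0.06082512] [0.10579776 0.24837424 0.25806768 0.17917275]
[1.0, 6.6, -4.2]
[1.0, 14.3, -6.8]
[1.1, 22.1, -7.5]
0.014848978065378228 [ 6.55518749 -9.73481997 -1.07583263] 1.0721625622798585
```

View pics/d4.png

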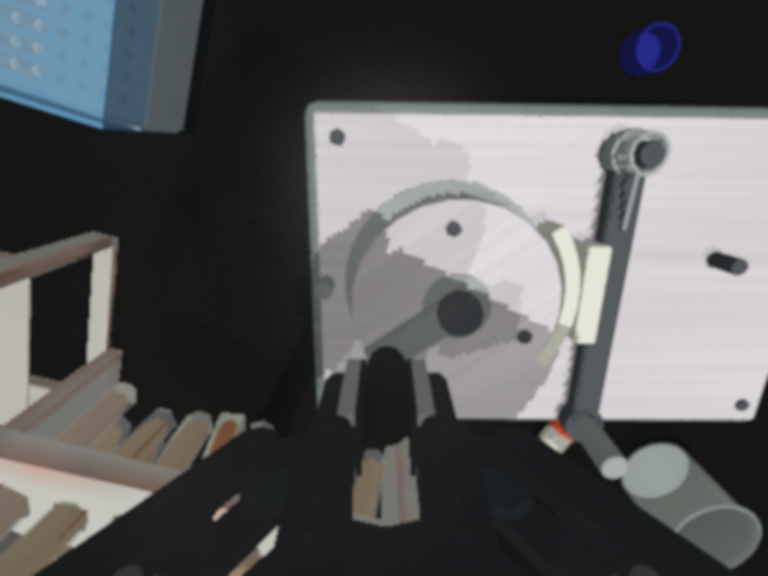

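```bash
python3 - <<'E'
from arc import *
C=np.array([.5670,-.0608]);psi=.29
a,_=ang(C,psi);print(a)
for r in arc(C,a,a+(-a)*np.array([.33,.67,1]),psi,.103): print(r)
E
```

```text
-0.586031729381399
[0.0, 6.1, -3.0]
[0.1, 12.8, -4.9]
[0.1, 19.5, -5.5]
```

move_arm --rows '[[[0,6.1,-3],0,5],[[0,12.8,-4.9],0,5],[[0,19.5,-5.5],0,5],[[0,19.5,-5.5],0,5],[[0,19.5,-5.5],0,5]]'

```text
clock: 7.28
position: [0.557, -0.0273, 0.103]
ee_rot: [0.575, 0.417, 0.566, -0.418]
contact_force: [3.3, -3.8, 1.4]
width: 0.0148
```

```bash
python3 - <<'E'
from arc import *
C=np.array([.5670,-.0608]);psi=.29
print(ang(C,psi)); print(arc(C,0,[0],psi,.103))
im=viewer.get_image("wrist"); cv2.imwrite("pics/d5.png",cv2.resize(im[:,:,::-1],(768,576)))
E
```

```text
(np.float64(-0.0002522596392585272), np.float64(0.034967631384189235))
[[0.0, 0.0, -0.0]]
```

View pics/d5.png

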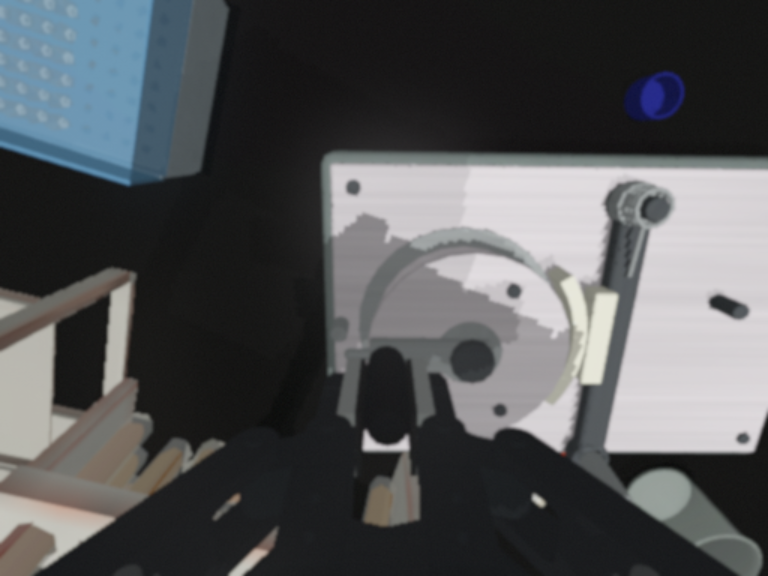

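move_arm --rows '[[[0,0,0],0,35],[[0,0,0],0,45],[[0,0,0],0,45],[[-20,0,0],0,45],[[-50,0,0],0,45],[[-80,0,0],0,45],[[-100,0,0],0,45],[[-100,0,0],0,45]]'

```text
clock: 8.0
position: [0.558, -0.0263, 0.2076]
ee_rot: [0.577, 0.419, 0.564, -0.417]
contact_force: [0.7, -0.4, -0.2]
width: 0.0447
```

```bash
python3 - <<'E'
from arc import *
c=viewer.get_calibration("wrist")
im=viewer.get_image("wrist"); cv2.imwrite("pics/e0.png",im[:,:,::-1])
cv2.imwrite("pics/e0b.png",cv2.resize(im[:,:,::-1],(768,576),interpolation=cv2.INTER_CUBIC))
p=np.load("pump2.npy")
print([(n,np.round(1.5*proj("wrist",own(p,v),c))) for n,v in dict(post=(-70,-12,93),pin=(0,116.5,64),tip=(0,112,84),knob=(0,95,135),stop=(13.5,-65.5,66),hub=(0,60,92)).items()])
X=own(p,(-70,-12,0)); s,R=tool();print(X,s["position"],shift([X[0],X[1],.2]))
E
```

```text
[('post', array([536., 387.])), ('pin', array([349., 274.])), ('tip', array([354., 282.])), ('knob', array([381., 311.])), ('stop', array([616., 260.])), ('hub', array([436., 287.]))]
[ 0.52111687 -0.14814084  0.        ] [ 0.55675452 -0.02616787  0.20516498] [  5.7 -70.9 105.5]
```

View pics/e0b.png

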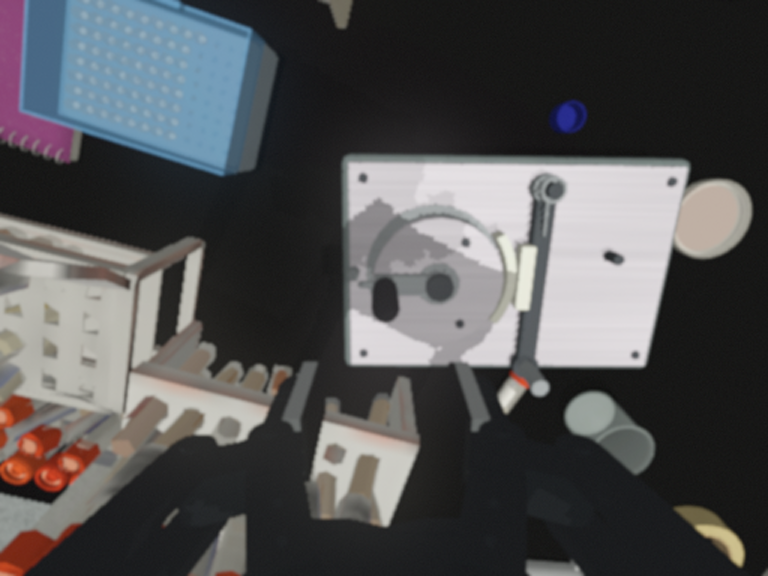

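```bash
python3 - <<'E'
from arc import *
c=viewer.get_calibration("wrist"); s,R=tool()
Rrel=c["R"]@R; t_rel=c["t"]+c["R"]@s["position"]  # cam = Rrel*(R^T (X-pos)) + t_rel
q=[.568,.421,.568,-.42]; R0=Ro.from_quat([q[1],q[2],q[3],q[0]]).as_matrix(); P0=np.array([.53047,-.04079,.27079])
c0=dict(mtx=c["mtx"],R=Rrel@R0.T,t=t_rel-Rrel@R0.T@P0)
p=np.load("pump2.npy")
print(1.5*proj("",own(p,(-70,-12,93)),c0))
for A,B in [((410,356),(418,435)),((403,322),(405,380)),((172,295),(133,372))]:
    r=least_squares(lambda X:np.r_[proj("",X,c0)-np.array(A)/1.5,proj("",X,c)-np.array(B)/1.5],[.5,0,.1]);
    d=r.x[:2]-p[:2];k,s_=np.cos(p[2]),np.sin(p[2]);print(r.x,r.fun,"own",k*d[0]+s_*d[1],-s_*d[0]+k*d[1])
print(shift([.5203,-.1497,.130]))
E
```

```text
[510.69460207 308.74915016]
[ 0.45081731 -0.08760435  0.07810899] [-0.19545503  0.04206941  0.16803442 -0.03518973] own -0.12019215579835753 0.06602206742378564
[ 0.4413075  -0.08709258 -0.01815937] [-0.77558177  0.16584973  0.68910872 -0.14334617] own -0.12916420758660002 0.0692159034085192
[0.45849065 0.10805056 0.10215989] [-0.97322255 -0.34659024  0.80225015  0.29686459] own -0.05722026077203522 0.25142504693889367
[ 75.7 -72.8 105.8]
```

move_arm --rows '[[[0,-18,26],0,45],[[0,-36,53],0,45],[[0,-54,80],0,45],[[0,-72.8,105.8],0,45],[[20,-72.8,105.8],0,45],[[50,-72.8,105.8],0,45],[[70,-72.8,105.8],0,45],[[70,-72.8,105.8],0,45]]'

```text
clock: 8.72
position: [0.5154, -0.1478, 0.1299]
ee_rot: [0.571, 0.418, 0.569, -0.419]
contact_force: [-1.2, -0.1, -0.3]
width: 0.0448
```

```bash
python3 - <<'E'
from arc import *
c=viewer.get_calibration("wrist")
im=viewer.get_image("wrist"); cv2.imwrite("pics/f0b.png",cv2.resize(im[:,:,::-1],(768,576),interpolation=cv2.INTER_CUBIC))
p=np.load("pump2.npy")
print([(n,np.round(1.5*proj("wrist",own(p,v),c))) for n,v in dict(post=(-70,-12,93)).items()])
s,R=tool();print(s["position"],shift([.5203,-.1497,.068]))
E
```

```text
[('post', array([388., 326.]))]
[ 0.51715346 -0.14833386  0.1322903 ] [64.3  2.3  1.9]
```

View pics/f0b.png

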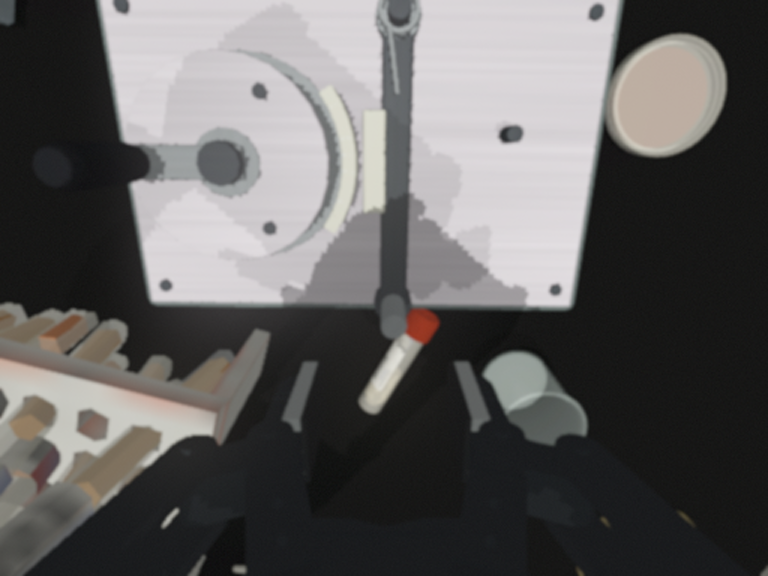

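move_arm --rows '[[[20,2.3,1.9],0,45],[[40,2.3,1.9],0,45],[[55,2.3,1.9],0,45],[[63,2.3,1.9],0,45],[[63,2.3,1.9],0,25],[[63,2.3,1.9],0,2],[[63,2.3,1.9],0,2],[[63,2.3,1.9],0,2]]' --force 50

```text
clock: 9.43
position: [0.5212, -0.15, 0.0706]
ee_rot: [0.574, 0.418, 0.567, -0.418]
contact_force: [0.2, 0.9, 0.7]
width: 0.0097
```

```bash
python3 - <<'E'
from arc import *
c=viewer.get_calibration("wrist")
im=viewer.get_image("wrist"); cv2.imwrite("pics/f1b.png",cv2.resize(im[:,:,::-1],(768,576),interpolation=cv2.INTER_CUBIC))
p=np.load("pump2.npy")
s,R=tool();print(s["position"],s["contact_force"],s["width"])
piv=own(p,(60,-12,0))[:2]+[-.0008,-.0016]
d=s["position"][:2]-piv; print("r",np.hypot(*d))
d=d/np.hypot(*d)*.130
for a in np.array([.0875,.175,.2625,.35,.4375,.525,.6125,.70,.73]):
    k=np.array([[np.cos(a),-np.sin(a)],[np.sin(a),np.cos(a)]])@d+piv
    print(round(a,3),shift([*k,s["position"][2]]))
E
```

```text
[ 0.52120708 -0.14997751  0.07058981] [ 0.3994621  -0.44724875  1.93183305] 0.010151050177465567
r 0.12921467545488996
0.088 [ 0.1 -0.4 11.4]
0.175 [ 0.2  0.9 22.6]
0.262 [ 0.3  3.2 33.8]
0.35 [ 0.4  6.5 44.7]
0.438 [ 0.5 10.7 55.2]
0.525 [ 0.6 15.8 65.4]
0.612 [ 0.7 21.8 75.1]
0.7 [ 0.8 28.6 84.2]
0.73 [ 0.8 31.1 87.1]
```

View pics/f1b.png

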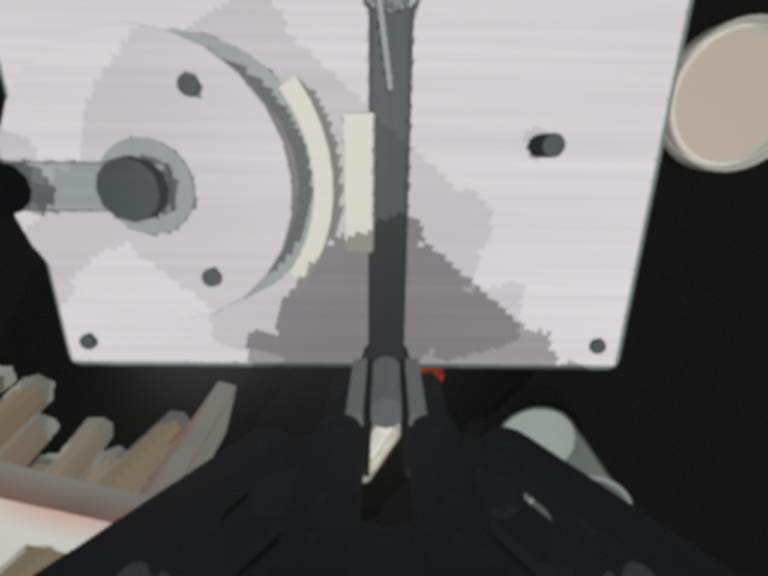

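move_arm --rows '[[[0,-0.4,11.4],0,2],[[0,0.9,22.6],0,2],[[0,3.2,33.8],0,2],[[0,6.5,44.7],0,2],[[0,10.7,55.2],0,2],[[0,15.8,65.4],0,2],[[0,21.8,75.1],0,2],[[0,27,82],0,2]]'

```text
clock: 10.15
position: [0.5669, -0.2193, 0.0706]
ee_rot: [0.57, 0.416, 0.571, -0.419]
contact_force: [-10.2, 3.4, 4.6]
width: 0.0104
```

```bash
python3 - <<'E'
from arc import *
p=np.load("pump2.npy")
s,R=tool();print(s["position"],s["contact_force"],s["width"])
piv=own(p,(60,-12,0))[:2]+[-.0008,-.0016]
d=s["position"][:2]-piv; print("r",np.hypot(*d))
d0=np.array([.5212,-.1500])-piv
print("ang",np.arctan2(d[1],d[0])-np.arctan2(d0[1],d0[0]))
a0=np.arctan2(d0[1],d0[0])
for a in (.7,.73): print(a,shift([*(piv+.13*np.array([np.cos(a0+a),np.sin(a0+a)])),s["position"][2]]))
im=viewer.get_image("wrist"); cv2.imwrite("pics/g0.png",cv2.resize(im[:,:,::-1],(768,576),interpolation=cv2.INTER_CUBIC))
E
```

```text
[ 0.56688562 -0.21933384  0.07055703] [-10.15737026   3.37315144   4.59737041] 0.010430247652735678
r 0.13208594012262256
ang 0.6463522805794497
0.7 [-0.   5.9  4.3]
0.73 [-0.   8.5  7.3]
```

View pics/g0.png

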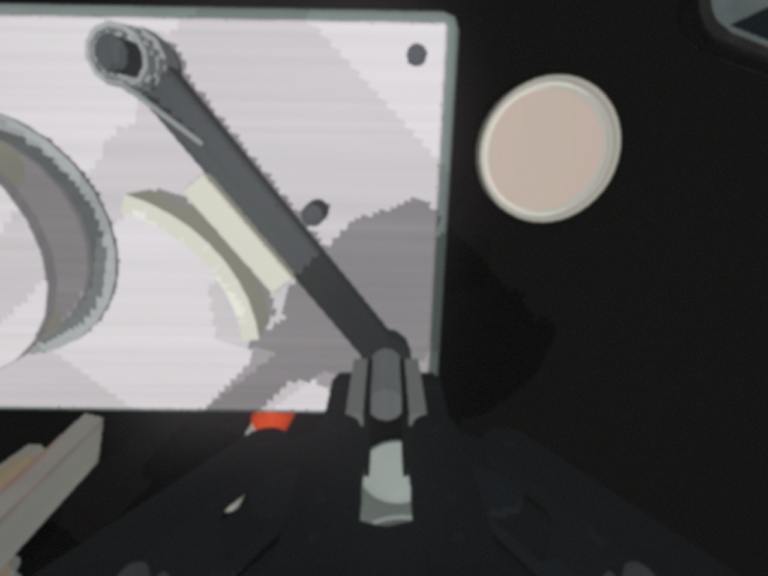

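move_arm --rows '[[[0,3,2.5],0,2],[[0,6,5],0,2],[[0,6,5],0,2],[[0,6,5],0,2]]'

```text
clock: 10.53
position: [0.5709, -0.2227, 0.0706]
ee_rot: [0.568, 0.414, 0.574, -0.42]
contact_force: [-8.5, 1.1, 5.5]
width: 0.0098
```

```bash
cat > chk.py <<'E'
from arc import *
import sys
p=np.load("pump2.npy")
s,R=tool();print(s["position"],s["contact_force"],s["width"],"toolF",R.T@s["contact_force"])
piv=own(p,(60,-12,0))[:2]+[-.0008,-.0016]
d=s["position"][:2]-piv; print("r",np.hypot(*d))
d0=np.array([.5212,-.1500])-piv
print("ang",np.arctan2(d[1],d[0])-np.arctan2(d0[1],d0[0]))
for n in ("wrist","scene","side"):
    im=viewer.get_image(n)
    if n=="side": im=cv2.resize(im[130:250,200:340],None,fx=4,fy=4)
    if n=="scene": im=cv2.resize(im[110:260,150:340],None,fx=3.5,fy=3.5)
    cv2.imwrite(f"pics/{sys.argv[1]}_{n}.png",cv2.resize(im,(768,576) if n=="wrist" else None,fx=1,fy=1)[:,:,::-1])
E
python3 chk.py h1
```

```text
[ 0.57085297 -0.22272057  0.07055431] [-8.47103949  1.10983829  5.54459016] 0.009849371606250368 toolF [-5.45028404 -7.79654443 -3.63882259]
r 0.1325750111345429
ang 0.6856000043746135
```

View pics/h1_wrist.png

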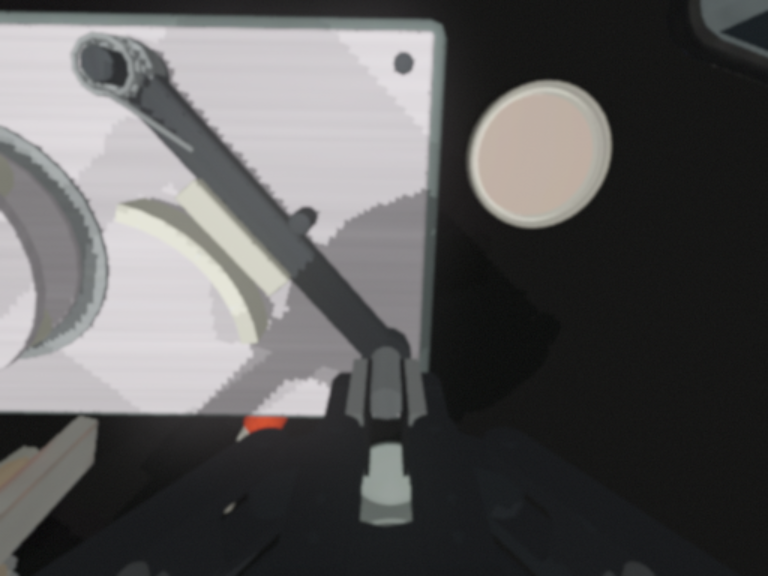

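View pics/h1_side.png

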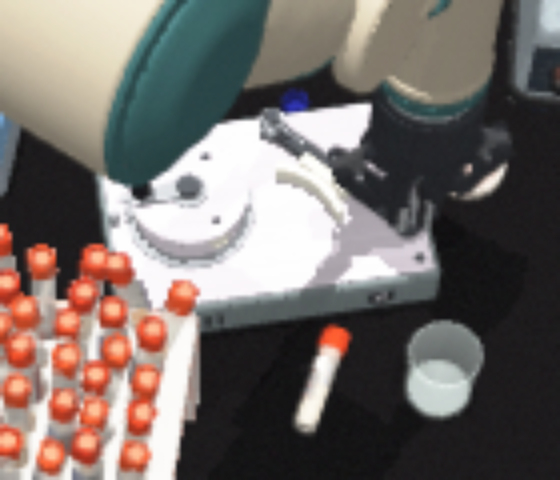

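View pics/h1_scene.png

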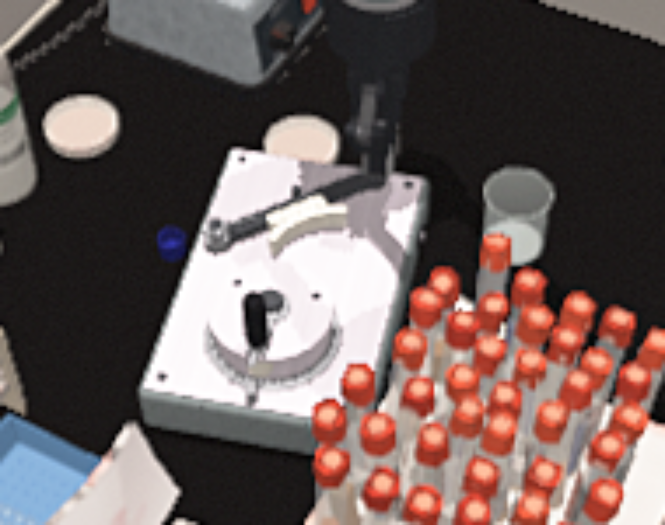

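move_arm --rows '[[[0,2,3],0,2],[[0,3,4],0,2],[[0,3,4],0,2],[[0,3,4],0,2],[[0,3,4],0,2],[[0,3,4],0,2],[[0,3,4],0,2],[[0,3,4],0,2]]'

```text
clock: 11.35
position: [0.5708, -0.2227, 0.0706]
ee_rot: [0.565, 0.414, 0.577, -0.42]
contact_force: [-6.8, 7.2, 5.4]
width: 0.01
```

```bash
python3 chk.py h2
```

```text
[ 0.57076272 -0.22273688  0.0705786 ] [-6.83154659  7.23710639  5.37268022] 0.009999096407999408 toolF [-5.21116852 -4.40170125 -9.02109634]
r 0.13263900453966074
ang 0.6851044944365872
```

View pics/h2_wrist.png

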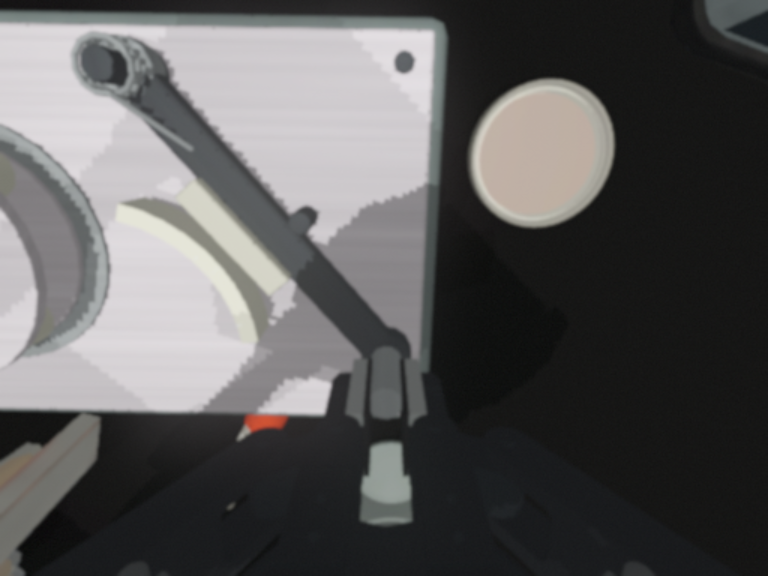

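```bash
python3 -c "
from rig import manip
print(manip.sign_off())"
```

```text
the job is handed in; nothing more can be done
None
```

The crank has gone clockwise past the index pin and one full turn on, and its pointer is back at the pin. The gripper is holding the clamp lever against its stop. I handed the job in at about 11.5 s; no verdict was reported.

**Crank:** I led it round by the grip and let go with the grip at 0.00 rad from the pin, measured from the arm's position. In the pictures after release the pointer lines up with the pin, at most about 0.04 rad short.

**Clamp lever:** I gripped the post at 50 N and swung it over.
- The last pictures show the lever touching the stop pin.
- An extra push did not move it further; the wrist force was about 11 N.
- The angle worked out from the arm's position is 0.685 rad, slightly under the nominal 0.70. The radius came out as 132.6 mm instead of 130 mm, so my pivot estimate is off by 2–3 mm.

**Other things on the bench:** Nothing appeared to have moved in the last pictures. I did not measure this.

**Checks that disagreed:**
- The corners of the pump box did not fit the wrist picture well, by up to 8 pixels. I located the pump from its pins, hub and post instead, which fitted within 1 pixel.
- The detector's point finds mostly landed on the middle of the pump, so I read the points from the pictures myself.

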